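# Fit the setting key on the test box's D-shaft and hold it pressed

## Task

Pull the setting key with the wing-shaped head out of its upright cup, turn it so that the flat in its bore matches the flat on the test box's D-shaft, and push it fully home on the shaft. Then press key and shaft down against the spring, to about three quarters of the shaft's 8 mm travel, and finish while still gripping the key and holding it pressed down. The round-headed key stays in its cup and nothing else on the desk is to be shifted.

Things in the scene. Friction and masses are not known exactly. Their poses are not given: they have to be found in the camera images.
- wing_key: Setting key with the wing head, loose, about 90 g, 107 mm tall, upright in one of the two cups; its yaw varies. Origin: centre of its lower end face, z up along the key. Steel stem of diameter 24 mm from z=0 to 68 mm, black collar of diameter 30 mm to 73 mm, black wing head from 73 to 107 mm (see key_head), D-shaped bore in the lower end (see key_bore).
- key_head (a point): Middle of the wing head, on the key's axis 91 mm above its lower face; axes as the key's. The head is a bar along x, 14 mm thick across y with parallel sides from x=-18 to x=+13 mm, blunt at x=-20 mm, drawn to a pointed nose at x=+25 mm. Pinch it across y.
- key_bore (a point): Mouth of the key's bore, same point and axes as the key's origin. D-shaped, 26 mm deep: round radius 8.2 mm, flat on the +x (nose) side 4.7 mm from the axis; 1.5 mm lead-in at the mouth.
- round_key: Another key of the same stem, collar and height (107 mm) but with a round black head of diameter 36 mm; loose, in the other cup. Origin: centre of its lower end face. Not to be used; leave it in its cup.
- cup_a: Upright aluminium cup, fixed, 62 mm tall, outside diameter 36 mm, foot 50 mm, inside diameter 28 mm, inner floor 6 mm above its origin (centre of its underside, on the desk). Holds the wing-headed key, which stands on the inner floor. The two cups look alike and may have changed places.
- cup_b: The same cup, fixed; holds the round-headed key.
- test_box: Grey test box, fixed on the desk, 140 x 120 mm, top plate 45.5 mm above the desk. Origin: centre of its underside. The spindle stands in the middle of its top.
- spindle: Steel washer and hex nut, 7.5 mm high, fixed on the middle of the box's top, carrying the upright sprung D-shaft. Origin: on the shaft axis at the height of the box's top. Its yaw, and so the shaft's, varies apart from the box's; x as for shaft_seat.
- shaft_seat (a point): On the shaft's axis, on top of its round flange (diameter 26 mm, 3 mm thick), 19 mm above the box's top; moves down with the shaft. The key's lower face sits on this flange when fully home. z up; x points to the side of the shaft's flat, where a pointed flat tab of the flange reaches out 32 mm from the axis. The key goes on only with its +x along this +x, within about 10 degrees.
- shaft_tip (a point): Centre of the D-shaft's top end, 20 mm above shaft_seat, axes the same. The D-shaft has radius 7 mm and its flat 3.5 mm from the axis on the +x side; its top 4 mm taper in by 1.8 mm.
- shaft (a joint): How far the D-shaft is pressed down, m: 0 up, 0.008 at the stop. Spring: about 4 N to start, 10 N at the stop; it comes up again when let go. The shaft cannot turn.
- mug: Mug, 93 mm tall, bystander behind the work.
- orange_box: Small open orange box, 60 x 93 mm, 62 mm tall, bystander.
- masking_tape: Roll of tape, 100 mm across, 25 mm high, bystander.
- desk_stamp: Hand stamp with a turned handle, 74 mm tall, bystander.
- loupe: Small black standing loupe, 40 mm tall, bystander.

How it is judged:
By the outcome, as a careful person would: the job done as asked, in the order asked, and still so for the second after the job is handed in, while the arm keeps its last pose, push and grip.
It also fails if it takes over 35 s, if anything falls off the work surface, if the arm or the gripper's body presses on something with over 40 N, if the wrist force passes 120 N, or if a joint passes its speed limit or range.

## Robot

A 7-joint arm with a two-finger parallel gripper is mounted at the origin on a cart in front of the work surface, level with it; the furniture and walls round the work are solid. World frame = base frame: x ahead of the robot, y to its left, z up, the work surface at z = 0. Lengths are in m, angles in rad, forces in N, time in s.
With the tool pointing down it reaches from about 0.35 to 0.9 m from the base axis. Payload 8.1 kg.
Tool frame: the origin (TCP) lies midway between the tips of the shut fingers; the grasp point (between the pads) lies behind it (arm.tcp_to_grasp is the z of the grasp point in the tool frame, in m); z points along the fingers, y is the line along which they close (so a half turn about z gives the same grasp; the last joint's range is limited). The gripper opens to 92 mm and grips with 3 to 60 N. Pads are 19 mm wide; open, the fingers measure 130 mm over their backs; the gripper's body (75 mm by 190 mm) begins 47 mm behind the grasp point.
Start: joints at [1.004, 0.434, 0.025, 1.573, -0.012, 1.134, -0.075], TCP at [0.28, -0.559, 0.227] pointing down, gripper open.
Joint ranges: [-2.62, 2.62], [-0.44, 2.09], [-1.27, 1.32], [0.08, 2.57], [-1.32, 4.46], [0.12, 2], [-2.74, 2.74]. Speed limits (rad/s): [2.22, 2.22, 3.01, 3.01, 3.14, 3.14, 3.14].

## Interface

Orientations are given as a rotation vector (axis times angle).
In Python, from cell import readout, vision, arm gives the robot as it stands.
- The arm moves only by the tool carry_out, never from a script. Its argument "increments" is one flat list of numbers, 6 for each row, row after row: the shift along the world's x, y, z in mm, then the turn, a rotation vector about the world's x, y, z in rad. In form: [tx, ty, tz, wx, wy, wz, tx, ty, tz, wx, wy, wz, ...]. A call has 1 to 20 rows; each row shifts and turns the commanded pose from where the row before left it; what a row does not reach is not made up. A row lasts 1/8 s, in which the tool goes at most 62.5 mm and 10.7 degrees, less where a joint would pass 70% of its speed; a pose out of reach is approached as far as the arm can. A call with a gripper value outside its range is refused whole. "grip" is the closure, from 0 (fully open) to 1 (shut), set as the call begins (left out, the last holds). The fingers move at their own pace and stop on an object; "newtons" is the grip in N (left out, the last holds). Time passes only in rows, so rows that do not move let the fingers close. It gives the time, the measured TCP pose, the force, the opening and the grip force at its end, in the units of the state.
- readout.observe(): the state, without advancing time (a new reading comes with each control period).
- vision.get_image(name): name is "scene" or "side" or "wrist"; returns the picture (400x640x3 uint8, red, green, blue); there is no depth.
- vision.calibration(name): a dict with "fov_y" (degrees; the focal length in pixels is half the picture's height over the tangent of half this angle, whatever the lens; pixels are square), "cx", "cy" (the principal point, pixels), "pose" (4x4, takes a point from camera to world coordinates). Camera axes: x right, y up, looking along -z (the intrinsics and any distortion apply to the point x, -y, -z); pixel columns grow to the right and rows downward; lengths in m; the calibration is good to about 2 mm. A picture is of the moment at which its call begins: read the wrist's pose just before it. calibration takes no time and is no camera call; for the wrist camera it gives the pose at the moment of the call.
- arm.sign_off(): hands the job in; it is judged then, once.
The state is a dict: "clock": time; "joints": joint angles; "dq": joint speeds; "joint_efforts": joint torques, N m; "position": TCP position; "ee_rot": TCP orientation; "force": force on the tool from outside, world axes, zero at the start; "ft_torque": the same for the moment, N m; "width": opening from 0.0 (shut) to 1.0 (fully open); "gripper_force": force on a finger pad.
Only numpy, scipy, OpenCV 4.12 (cv2) and the standard library are available. Lean on these libraries where they do the work, as an engineer would, in place of code of your own. Each camera call takes 0.05 s, during which the arm holds its last target. There are 200 camera calls.

## Working session

There is one attempt and no reset: what is moved stays moved. The work goes in short steps, Python scripts to look and compute and a tool call to move; the robot and the scene stay as the last step left them, time stands still between calls to the robot, and variables do not carry over. Pictures are saved under pics/ and viewed, at most 10 in all, crops included, and the job is handed in when it is done.

Besides the shell and the picture viewer there is one more tool, called after "Request:" in YAML: its name, and indented under it one key for each argument. carry_out: Moves the arm, as the interface text tells. Its arguments: {"type":"object","properties":{"increments":{"type":"array","items":{"type":"number"}},"grip":{"type":"number"},"newtons":{"type":"number"}},"required":["increments"]}

```bash
mkdir -p pics; ls
python3 - <<'E'
from cell import readout, vision, arm
import cv2, numpy as np
s=readout.observe()
print({k:np.round(v,4).tolist() for k,v in s.items()}, arm.tcp_to_grasp)
for n in ["scene","side","wrist"]:
    c=vision.calibration(n); print(n,{k:(np.round(v,4).tolist() if k!='x' else v) if not isinstance(v,str) else v for k,v in c.items()})
    cv2.imwrite(f"pics/{n}0.png",vision.get_image(n)[:,:,::-1])
E
```

```text
pics
{'clock': 0.0, 'joints': [1.0044, 0.4352, 0.0249, 1.5741, -0.0116, 1.134, -0.0751], 'dq': [-0.0014, 0.0004, 0.0009, 0.0007, 0.0009, -0.0009, -0.0013], 'joint_efforts': [-0.0001, -66.785, 0.985, -31.4459, -0.0606, 0.0427, 0.0001], 'position': [0.2793, -0.5585, 0.2259], 'ee_rot': [-3.0561, -0.7216, 0.0008], 'force': [0.9608, 0.2082, 0.4469], 'ft_torque': [0.0472, 0.0156, 0.0393], 'gripper_force': 0.0, 'width': 1.0006} -0.0188
scene {'fov_y': 54.0156, 'cx': 315.8494, 'cy': 196.7242, 'pose': [[-0.6072, 0.4031, -0.6847, -0.2493], [-0.7945, -0.3055, 0.5248, 0.7052], [0.0024, 0.8627, 0.5058, 0.7021], [0.0, 0.0, 0.0, 1.0]]}
side {'fov_y': 51.8687, 'cx': 317.0111, 'cy': 201.0705, 'pose': [[0.9852, 0.0475, -0.1648, 0.3456], [-0.1707, 0.3609, -0.9169, -1.1199], [0.0159, 0.9314, 0.3636, 0.5771], [0.0, 0.0, 0.0, 1.0]]}
wrist {'fov_y': 67.4423, 'cx': 314.466, 'cy': 196.147, 'pose': [[0.4466, 0.8577, 0.2547, 0.3477], [-0.8947, 0.4285, 0.1258, -0.5242], [-0.0012, -0.2841, 0.9588, 0.3834], [0.0, 0.0, 0.0, 1.0]]}
```

View pics/scene0.png

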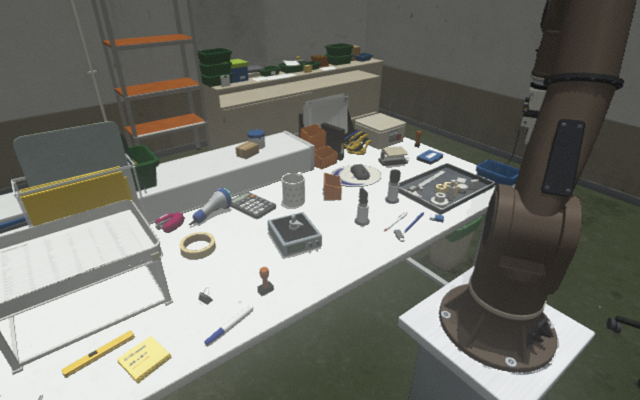

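View pics/side0.png

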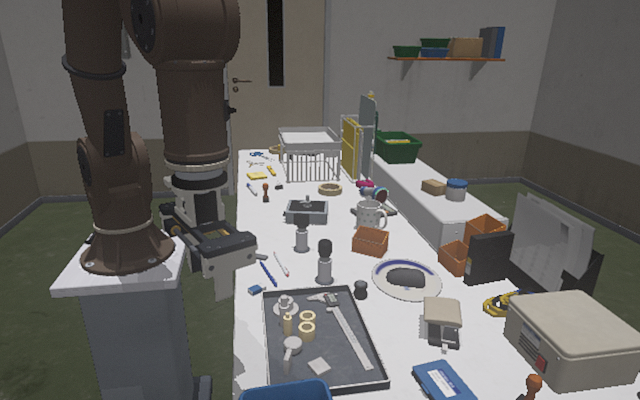

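Run:
```python
import cv2, numpy as np
a=cv2.imread("pics/scene0.png")[160:260,262:412]; b=cv2.imread("pics/side0.png")[190:290,270:350]
o=[cv2.resize(i,None,fx=f,fy=f,interpolation=cv2.INTER_CUBIC) for i,f in((a,3),(b,5))]
o[0]=cv2.copyMakeBorder(o[0],0,200,0,0,cv2.BORDER_CONSTANT)
cv2.imwrite("pics/crop1.png",cv2.resize(np.hstack(o),None,fx=.94,fy=1)[:, :800])
```

```text
(no output)
```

View pics/crop1.png

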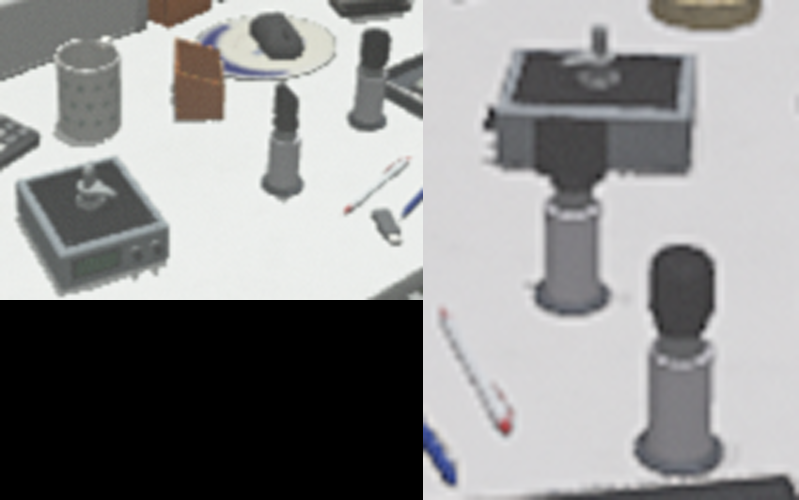

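```bash
cat > h.py <<'E'
from cell import readout, vision, arm
import numpy as np, cv2
def ray(c,u,v):
    f=200/np.tan(np.radians(c["fov_y"])/2); P=np.array(c["pose"])
    d=P[:3,:3]@np.array([(u-c["cx"])/f,-(v-c["cy"])/f,-1]); return P[:3,3],d
def at_z(c,u,v,z):
    o,d=ray(c,u,v); return (o+d*(z-o[2])/d[2])[:2]
def proj(c,p):
    f=200/np.tan(np.radians(c["fov_y"])/2); P=np.array(c["pose"])
    q=(np.atleast_2d(p)-P[:3,3])@P[:3,:3]; return np.c_[c["cx"]+f*q[:,0]/-q[:,2], c["cy"]-f*q[:,1]/-q[:,2]]
E
python3 - <<'E'
from h import *
S,D=vision.calibration("scene"),vision.calibration("side")
for n,c,u,v,z in [("cup rim",S,363.4,204.3,.062),("cup foot",S,362.4,222,.002),("rim",D,301.9,231,.062),("foot",D,301.5,249.4,.002),("tip",S,292.1,216.7,.0845),("tip",D,307.7,195.6,.0845)]:
    print(n,at_z(c,u,v,z).round(4))
E
```

```text
cup rim [ 0.4904 -0.049 ]
cup foot [ 0.4829 -0.0427]
rim [ 0.4948 -0.0505]
foot [ 0.4937 -0.0504]
tip [0.5381 0.1872]
tip [0.5461 0.1767]
```

Request:
carry_out:
  increments: [17.5, 42.5, 6, 0, 0, 0, 17.5, 42.5, 6, 0, 0, 0, 17.5, 42.5, 6, 0, 0, 0, 17.5, 42.5, 6, 0, 0, 0, 17.5, 42.5, 6, 0, 0, 0, 17.5, 42.5, 6, 0, 0, 0, 17.5, 42.5, 6, 0, 0, 0, 17.5, 42.5, 6, 0, 0, 0, 17.5, 42.5, 6, 0, 0, 0, 17.5, 42.5, 6, 0, 0, 0, 17.5, 42.5, 6, 0, 0, 0, 17.5, 42.5, 6, 0, 0, 0, 0, 0, 0, 0, 0, 0, 0, 0, 0, 0, 0, 0]

```text
clock: 1.9
position: [0.4892, -0.0496, 0.2984]
ee_rot: [3.057, 0.722, -0.001]
force: [-0.1, -0.2, 0.8]
width: 0.997
gripper_force: 0.0
```

Run:
```python
from h import *
import json
c=vision.calibration("wrist"); im=vision.get_image("wrist")
json.dump({k:np.array(v).tolist() for k,v in c.items()},open("w1.json","w"))
cv2.imwrite("pics/w1.png",im[:,:,::-1]); s=readout.observe(); print(s["clock"],s["position"],s["ee_rot"],s["joints"])
print(proj(c,[[.491,-.049,.113],[.542,.182,.0845]]))
```

```text
1.95 [ 0.48907755 -0.05018068  0.2983965 ] [ 3.05759469e+00  7.19770629e-01 -1.51551537e-03] [ 0.24934634  0.18282446 -0.30183356  1.75671632  0.05839377  1.21158075
 -1.176752  ]
[[315.02982284 173.92715373]
 [150.41318189  37.98843703]]
```

View pics/w1.png

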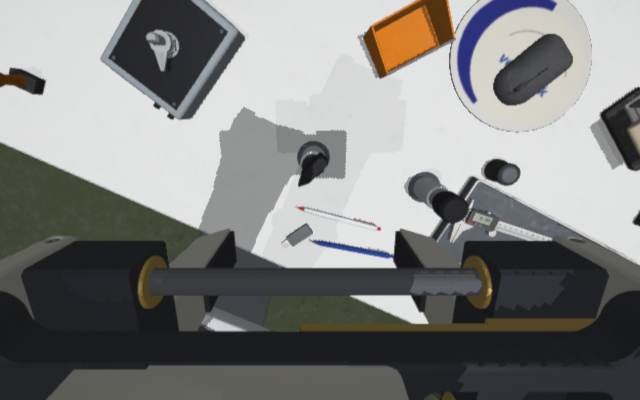

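Run:
```python
import cv2, numpy as np
i=cv2.imread("pics/w1.png")
a=i[130:200,280:350];b=i[10:80,130:200]
cv2.imwrite("pics/crop2.png",cv2.resize(np.hstack([a,b]),(800,400),interpolation=cv2.INTER_CUBIC))
```

```text
(no output)
```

View pics/crop2.png

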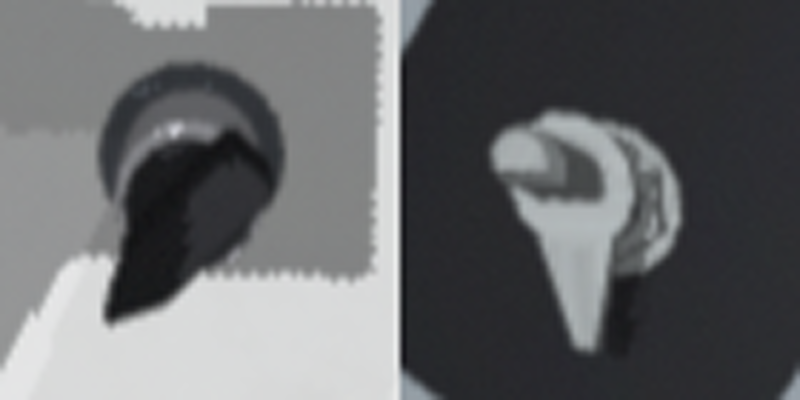

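```bash
cat >> h.py <<'E'
from scipy.optimize import minimize
def keymask(c,x,y,yaw,z0,shape=(400,640)):
    """projected silhouette of collar+head of a key whose lower face is at z0"""
    m=np.zeros(shape,np.uint8); R=np.array([[np.cos(yaw),-np.sin(yaw)],[np.sin(yaw),np.cos(yaw)]])
    head=np.array([[-18,7],[-20,5],[-20,-5],[-18,-7],[13,-7],[25,0],[13,7]])/1000
    t=np.linspace(0,2*np.pi,24); col=.015*np.c_[np.cos(t),np.sin(t)]
    for pts,za,zb in((head,.073,.107),(col,.068,.073)):
        q=pts@R.T+[x,y]
        P=np.vstack([np.c_[q,np.full(len(q),z0+z)] for z in(za,zb)])
        cv2.fillConvexPoly(m,cv2.convexHull((proj(c,P)*16).round().astype(np.int32)),1,shift=4)
    return m.astype(bool)
def fitkey(c,mask,z0,guess):
    def cost(p):
        m=keymask(c,*p,z0); return 1-(m&mask).sum()/(m|mask).sum()
    best=min((minimize(cost,[guess[0],guess[1],a],method="Nelder-Mead",options=dict(initial_simplex=np.array([guess[0],guess[1],a])+np.array([[0,0,0],[.006,0,0],[0,.006,0],[0,0,.4]]))) for a in np.arange(-3,3.2,.6)),key=lambda r:r.fun)
    return best.x,best.fun
E
python3 - <<'E'
from h import *
import json
c=json.load(open("w1.json")); g=cv2.cvtColor(cv2.imread("pics/w1.png"),cv2.COLOR_BGR2GRAY)
for th in(45,52,60):
    m=np.zeros(g.shape,bool); m[145:190,295:330]=g[145:190,295:330]<th
    x,f=fitkey(c,m,.006,(.491,-.049)); print(th,x.round(4),f)
px=lambda u,v:(130+(u-400)/5.714,10+v/5.714)
tip=at_z(c,*px(518,150),.0845); tab=at_z(c,*px(587,352),.0645)
print(tip,tab,np.linalg.norm(tab-tip),np.arctan2(*(tab-tip)[::-1]))
for u,v in((515,160),(632,180),(560,110)): print(np.linalg.norm(at_z(c,*px(u,v),.0645)-tip))
print("foot",at_z(c,280+192/5.714,130+153/5.714,.003))
E
```

```text
45 [ 0.4924 -0.0447  2.8454] 0.4155251141552512
52 [ 0.494  -0.0451 -3.4156] 0.19616519174041303
60 [ 0.4952 -0.0448 -3.4316] 0.23025435073627842
[0.54380354 0.18229917] [0.51238929 0.16797339] 0.03452656156475298 -2.713736925396432
0.010973493132887483
0.012935081377645511
0.011447097024043647
foot [ 0.49241636 -0.04612465]
```

Request:
carry_out:
  increments: [0.8, 1, -20, 0, 0, -0.149, 0.8, 1, -20, 0, 0, -0.149, 0.8, 1, -20, 0, 0, -0.149, 0.8, 1, -20, 0, 0, -0.149, 0.8, 1, -20, 0, 0, -0.149, 0, 0, 0, 0, 0, 0, 0, 0, 0, 0, 0, 0]

```text
clock: 2.82
position: [0.4937, -0.0447, 0.1994]
ee_rot: [3.111, -0.437, 0.001]
force: [-0.0, 0.0, 0.1]
width: 1.001
gripper_force: 0.0
```

```bash
cat >> h.py <<'E'
import json
def snap(n):
    s=readout.observe(); c=vision.calibration("wrist"); im=vision.get_image("wrist")
    c={k:np.array(v).tolist() for k,v in c.items()}; json.dump(c,open(n+".json","w")); cv2.imwrite(f"pics/{n}.png",im[:,:,::-1])
    R=cv2.Rodrigues(np.array(s["ee_rot"]))[0]
    print(s["clock"],"tcp",np.round(s["position"],4),"psi",np.arctan2(R[1,0],R[0,0]).round(4),"z",R[:,2].round(4),"j7",s["joints"][6],"F",np.round(s["force"],1),s["width"])
    return s,c,im
E
python3 - <<'E'
from h import *
s,c,im=snap("w2"); g=cv2.cvtColor(im,cv2.COLOR_RGB2GRAY)
u,v=proj(c,[.493,-.0455,.1])[0].astype(int); print(u,v)
m0=np.zeros(g.shape,bool); m0[v-50:v+50,u-50:u+50]=1
for th in(45,52,60):
    m=m0&(g<th); n,l,st,_=cv2.connectedComponentsWithStats(m.astype(np.uint8)); m=l==1+st[1:,4].argmax()
    x,f=fitkey(c,m,.006,(.493,-.0455)); print(th,x.round(4),f)
o=im.copy(); k=keymask(c,*x,.006); cs,_=cv2.findContours(k.astype(np.uint8),0,1); cv2.drawContours(o,cs,-1,(255,0,0),1)
cv2.imwrite("pics/c3.png",cv2.resize(np.hstack([o[v-60:v+60,u-60:u+60],im[v-60:v+60,u-60:u+60]])[:,:,::-1],(800,400)))
E
```

```text
2.825 tcp [ 0.4937 -0.0447  0.1994] psi -0.2791 z [ 4.e-04 -3.e-04 -1.e+00] j7 -1.9339956522314998 F [-0.   0.   0.1] 1.0007205532532912
315 197
45 [ 0.4924 -0.0458 -3.4407] 0.16637931034482756
52 [ 0.4927 -0.0449 -3.4447] 0.1448275862068965
60 [ 0.4929 -0.0447  2.8649] 0.13166953528399317
```

View pics/c3.png

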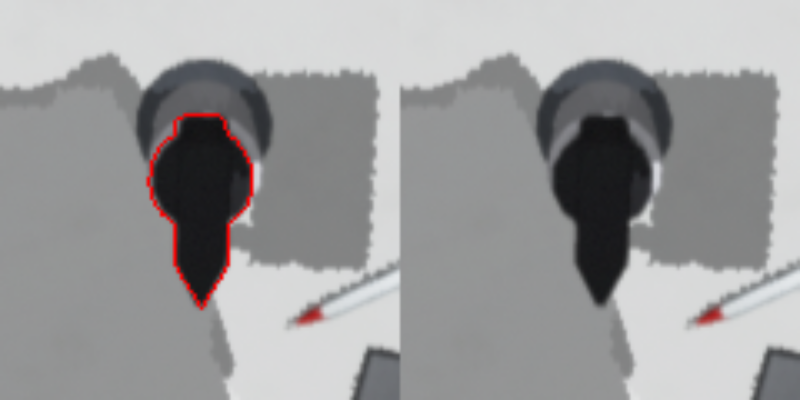

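Request:
carry_out:
  increments: [-0.4, 0, -30, 0, 0, 0, -0.4, 0, -30, 0, 0, 0, 0, 0, -30, 0, 0, 0, 0, 0, -18, 0, 0, 0, 0, 0, -8, 0, 0, 0, 0, 0, 0, 0, 0, 0, 0, 0, 0, 0, 0, 0]

```text
clock: 3.75
position: [0.4935, -0.0441, 0.0836]
ee_rot: [-3.11, 0.44, -0.002]
force: [-0.2, 0.8, 0.4]
width: 1.0
gripper_force: 0.0
```

Request:
carry_out:
  increments: [0, 0, 0, 0, 0, 0, 0, 0, 0, 0, 0, 0, 0, 0, 0, 0, 0, 0, 0, 0, 0, 0, 0, 0, 0, 0, 0, 0, 0, 0, 0, 0, 0, 0, 0, 0, 0, 0, 0, 0, 0, 0, 0, 0, 0, 0, 0, 0]
  grip: 1
  newtons: 40

```text
clock: 4.75
position: [0.4928, -0.044, 0.0827]
ee_rot: [3.111, -0.44, -0.0]
force: [-0.9, -0.3, 0.4]
width: 0.181
gripper_force: 0.3
```

Request:
carry_out:
  increments: [0, 0, 0, 0, 0, 0, 0, 0, 0, 0, 0, 0, 0, 0, 0, 0, 0, 0, 0, 0, 0, 0, 0, 0]

```text
clock: 5.25
position: [0.4925, -0.0444, 0.0827]
ee_rot: [3.11, -0.441, -0.001]
force: [-2.4, -3.9, 2.9]
width: 0.149
gripper_force: 39.9
```

Request:
carry_out:
  increments: [0, 0, 10, 0, 0, 0, 0, 0, 20, 0, 0, 0, 0, 0, 25, 0, 0, 0, 0, 0, 25, 0, 0, 0, 0, 0, 25, 0, 0, 0, 0, 0, 15, 0, 0, 0, 0, 0, 0, 0, 0, 0, 0, 0, 0, 0, 0, 0]

```text
clock: 6.25
position: [0.4923, -0.0439, 0.202]
ee_rot: [3.111, -0.44, -0.002]
force: [-0.5, -0.8, -1.8]
width: 0.152
gripper_force: 39.9
```

Run:
```python
from h import *
s,c,im=snap("w3"); g=cv2.cvtColor(im,cv2.COLOR_RGB2GRAY)
z0=s["position"][2]-.0767
x,y=s["position"][:2]
u,v=proj(c,[x,y,z0+.09])[0].astype(int); print(u,v)
th=60
m=np.zeros(g.shape,bool); m[v-60:v+90,u-45:u+45]=(g<th)[v-60:v+90,u-45:u+45]
p=np.array([x,y,2.86]); o=im.copy(); k=keymask(c,*p,z0); cs,_=cv2.findContours(k.astype(np.uint8),0,1); cv2.drawContours(o,cs,-1,(255,0,0),1)
# box view: spindle region
a,b=proj(c,[.543,.182,.07])[0].astype(int); print(a,b)
cv2.imwrite("pics/c4.png",cv2.resize(o[:,:,::-1][max(0,v-130):v+110,u-160:u+160],(800,600)))
```

```text
6.25 tcp [ 0.4923 -0.0439  0.202 ] psi -0.2811 z [-1.1e-03  1.0e-04 -1.0e+00] j7 -1.9367958725669012 F [-0.5 -0.8 -1.8] 0.1516742771161395
314 256
86 200
```

View pics/c4.png

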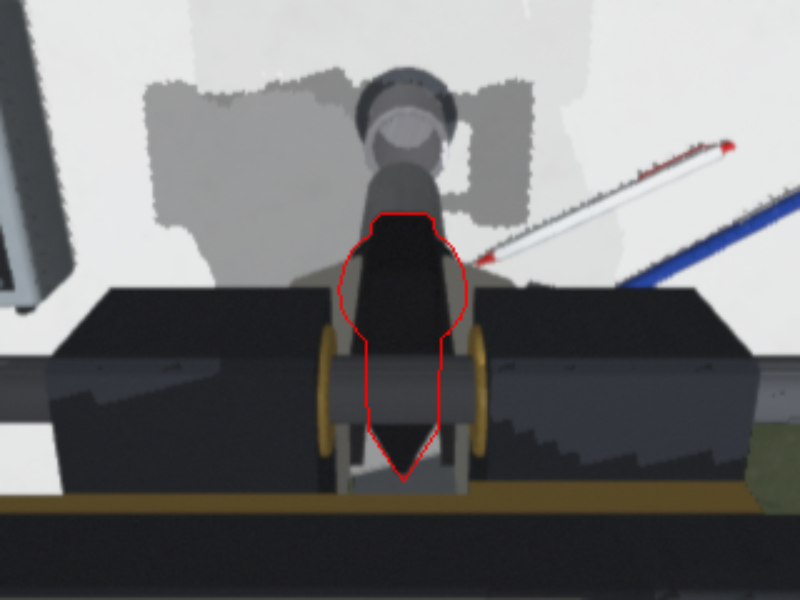

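Request:
carry_out:
  increments: [-1.5, 25, 0, 0, 0, 0.089, -1.5, 25, 0, 0, 0, 0.089, -1.5, 25, 0, 0, 0, 0.089, -1.5, 25, 0, 0, 0, 0.089, -1.5, 25, 0, 0, 0, 0.089, -1.5, 25, 0, 0, 0, 0.089, -1.5, 25, 0, 0, 0, 0.089, -1.5, 22, 0, 0, 0, 0.089, 0, 0, 0, 0, 0, 0, 0, 0, 0, 0, 0, 0]

```text
clock: 7.55
position: [0.4809, 0.1525, 0.2026]
ee_rot: [3.069, 0.67, -0.001]
force: [0.4, -0.8, -2.0]
width: 0.149
gripper_force: 39.9
```

Run:
```python
from h import *
s,c,im=snap("w4")
u,v=proj(c,[.543,.182,.07])[0].astype(int); print(u,v, max(0,v-75),u-100)
cv2.imwrite("pics/c5.png",cv2.resize(im[:,:,::-1][max(0,v-75):v+75,u-100:u+100],None,fx=4,fy=4,interpolation=cv2.INTER_CUBIC))
x,y,z=s["position"]; print("stem end centre pred",proj(c,[x,y,z-.0767]))
```

```text
7.55 tcp [0.4809 0.1525 0.2026] psi 0.4301 z [-2.e-04 -7.e-04 -1.e+00] j7 -1.701238642142716 F [ 0.4 -0.8 -2. ] 0.14922557163872205
313 115 40 213
stem end centre pred [[314.8973084  204.42830494]]
```

View pics/c5.png

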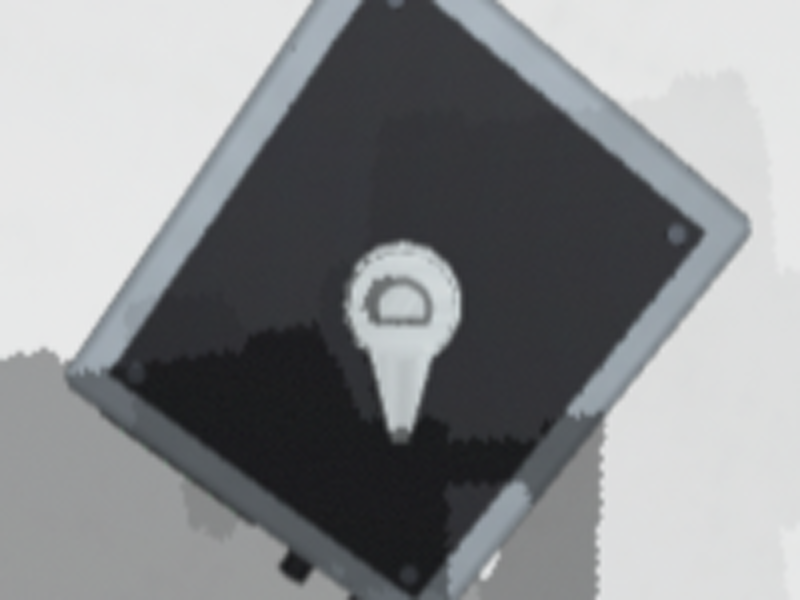

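Run:
```python
from h import *
c=json.load(open("w4.json"))
q=lambda u,v,z: at_z(c,213+u/4,40+v/4,z)
ce=q(402.5,302,.0645); tab=q(400.5,440,.0645); d=tab-ce
print(ce,tab,np.linalg.norm(d),"yaw+pi",np.arctan2(*d[::-1])+np.pi)
print("top D axis: flat mid",q(401,323,.0845),"back",q(401,279,.0845))
T=np.array([.4809,.1525]); print("shift mm",(ce-T)*1000)
```

```text
[0.5431447  0.18220208] [0.51312909 0.16902897] 0.032779069450193994 yaw+pi 0.41356421682687117
top D axis: flat mid [0.53937189 0.18080238] back [0.54795067 0.18471822]
shift mm [62.24469921 29.70208157]
```

Request:
carry_out:
  increments: [20, 10, 0, 0, 0, -0.017, 20, 10, 0, 0, 0, 0, 15, 6.7, 0, 0, 0, 0, 7, 3, 0, 0, 0, 0, 0, 0, -15, 0, 0, 0, 0, 0, -15, 0, 0, 0, 0, 0, -4, 0, 0, 0, 0, 0, 0, 0, 0, 0, 0, 0, 0, 0, 0, 0]

```text
clock: 8.72
position: [0.5429, 0.1828, 0.1692]
ee_rot: [-3.075, -0.645, -0.001]
force: [0.9, -1.3, -1.9]
width: 0.152
gripper_force: 39.9
```

Run:
```python
from h import *
s,c,im=snap("w5")
cs=vision.calibration("side"); i2=vision.get_image("side")
u,v=proj(cs,[.543,.182,.08])[0].astype(int)
a=cv2.resize(i2[v-25:v+25,u-25:u+25],(400,400),interpolation=cv2.INTER_CUBIC)
cs=vision.calibration("scene"); i2=vision.get_image("scene")
u,v=proj(cs,[.543,.182,.08])[0].astype(int)
b=cv2.resize(i2[v-25:v+25,u-25:u+25],(400,400),interpolation=cv2.INTER_CUBIC)
cv2.imwrite("pics/c6.png",np.hstack([a,b])[:,:,::-1])
```

```text
8.725 tcp [0.5429 0.1828 0.1692] psi 0.4137 z [ 6.e-04  2.e-04 -1.e+00] j7 -1.7598445596214773 F [ 0.9 -1.3 -1.9] 0.15163933201706126
```

View pics/c6.png

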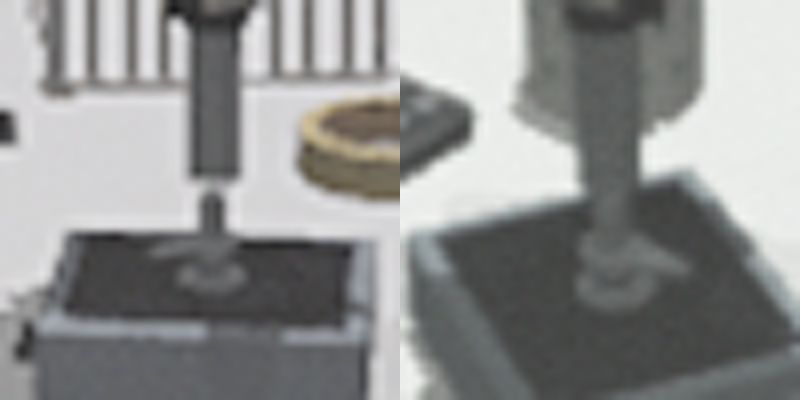

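Request:
carry_out:
  increments: [0, 0, -4, 0, 0, 0, 0, 0, -3, 0, 0, 0, 0, 0, -2, 0, 0, 0, 0, 0, -2, 0, 0, 0, 0, 0, -2, 0, 0, 0, 0, 0, 0, 0, 0, 0]

```text
clock: 9.62
position: [0.5427, 0.1826, 0.1556]
ee_rot: [3.075, 0.645, -0.0]
force: [-0.1, 0.2, -1.0]
width: 0.149
gripper_force: 39.9
```

Request:
carry_out:
  increments: [0, 0, -3, 0, 0, 0, 0, 0, -3, 0, 0, 0, 0, 0, -3, 0, 0, 0, 0, 0, 0, 0, 0, 0]

```text
clock: 10.12
position: [0.5426, 0.1827, 0.1464]
ee_rot: [3.075, 0.645, -0.001]
force: [0.2, -1.2, -0.7]
width: 0.151
gripper_force: 39.9
```

Request:
carry_out:
  increments: [0, 0, -2, 0, 0, 0, 0, 0, -1.5, 0, 0, 0, 0, 0, 0, 0, 0, 0, 0, 0, 0, 0, 0, 0]

```text
clock: 10.62
position: [0.5428, 0.1827, 0.1433]
ee_rot: [3.075, 0.645, 0.0]
force: [-0.7, 0.6, -1.0]
width: 0.149
gripper_force: 39.9
```

Request:
carry_out:
  increments: [0, 0, -1, 0, 0, 0, 0, 0, 0, 0, 0, 0, 0, 0, 0, 0, 0, 0]

```text
clock: 11.0
position: [0.5428, 0.1827, 0.1422]
ee_rot: [3.075, 0.645, -0.0]
force: [-0.8, -0.7, -1.1]
width: 0.151
gripper_force: 39.9
```

Request:
carry_out:
  increments: [0, 0, -1, 0, 0, 0, 0, 0, 0, 0, 0, 0, 0, 0, 0, 0, 0, 0]

```text
clock: 11.38
position: [0.5428, 0.1827, 0.1412]
ee_rot: [3.075, 0.645, 0.0]
force: [0.1, 0.3, -0.3]
width: 0.151
gripper_force: 39.9
```

Request:
carry_out:
  increments: [0, 0, -1, 0, 0, 0, 0, 0, 0, 0, 0, 0, 0, 0, 0, 0, 0, 0]

```text
clock: 11.75
position: [0.5429, 0.1828, 0.1405]
ee_rot: [-3.075, -0.645, -0.001]
force: [1.0, 0.2, 3.1]
width: 0.148
gripper_force: 39.9
```

Request:
carry_out:
  increments: [0, 0, -1, 0, 0, 0, 0, 0, -1, 0, 0, 0, 0, 0, -1, 0, 0, 0, 0, 0, -1, 0, 0, 0, 0, 0, 0, 0, 0, 0, 0, 0, 0, 0, 0, 0]

```text
clock: 12.5
position: [0.5429, 0.1828, 0.1364]
ee_rot: [3.075, 0.645, 0.001]
force: [-1.6, -0.9, 5.8]
width: 0.149
gripper_force: 39.9
```

Run:
```python
from h import *
for i in range(4):
    s=readout.observe(); print(np.round(s["position"],5),np.round(s["force"],2)); vision.get_image("side")
```

```text
[0.54294 0.18277 0.13644] [-1.56 -0.95  5.83]
[0.54295 0.18277 0.13643] [-1.31 -0.44  6.06]
[0.54293 0.18279 0.13645] [-1.31 -0.89  6.49]
[0.54295 0.18277 0.13645] [-1.28 -0.88  6.14]
```

Request:
carry_out:
  increments: [0, 0, -1, 0, 0, 0, 0, 0, -0.8, 0, 0, 0, 0, 0, 0, 0, 0, 0, 0, 0, 0, 0, 0, 0]

```text
clock: 13.2
position: [0.543, 0.1828, 0.1348]
ee_rot: [3.075, 0.645, 0.001]
force: [-0.9, -0.4, 7.3]
width: 0.151
gripper_force: 39.9
```

Run:
```python
from h import *
F=[]
for i in range(6):
    s=readout.observe(); F.append(s["force"]); vision.get_image("side")
print(np.round(s["position"],5),np.mean(F,0))
c=vision.calibration("side"); out=[]
for n in("side","scene"):
    c=vision.calibration(n); i2=vision.get_image(n); u,v=proj(c,[.543,.182,.08])[0].astype(int)
    out.append(cv2.resize(i2[v-30:v+20,u-25:u+25],(400,400),interpolation=cv2.INTER_CUBIC))
cv2.imwrite("pics/c7.png",np.hstack(out)[:,:,::-1])
```

```text
[0.54298 0.18281 0.13477] [-1.07153835 -0.3760338   7.34879126]
```

View pics/c7.png

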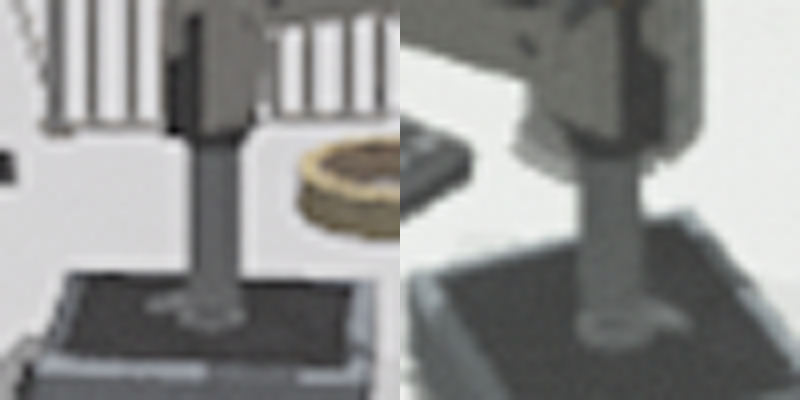

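```bash
python3 -c "
from cell import arm; print(arm.sign_off())"
```

```text
the job is handed in; nothing more can be done
None
```

The wing key is fully home on the D-shaft with its flat lined up, held gripped and pressed down about 6 of the 8 mm (estimated from the tool height and a spring force of about 8 N), and the job was handed in at about 13.6 s; the sign-off returned no verdict.

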